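# Load a jar into the push-latch photometer

### The job

Load the larger of the two sample jars into the bench photometer: press the front of its hood down until the catch lets go and the hood springs open, lower the jar upright into the round well without dropping it, and roll the filter wheel beside the well towards the back, ridge by ridge, until its tall index ridge stands straight up. Then swing the hood down and press it home so that it stays latched shut. Leave the small jar and the timer where they stand.

Things in the scene. Friction and masses are not known exactly. Their poses are not given: they have to be found in the camera images.
- photometer: Bench photometer: light grey case, 286 mm wide (y), 275 deep (x), fixed. Origin on the worktop under its middle; x from front to back, y to its left, z up. Its dark deck (85 mm high; x -62..92, y -104..104) holds well and wheel; the case round it is 64 high. A dark grey box-shaped hood, hinged at the back, covers the deck: 168 deep, 222 wide, top 145 high when closed.
- lid (a joint): Hood angle, rad: 0 closed and caught, 1.40 open, -0.06 (9 mm down at the front) pressed to its stop. Push-push catch: press the closed hood's front down 4 mm or more (3 to 4 N) and let it rise: a spring opens it fully within a second. To close, push it down against the spring (3 to 5 N at the front; 7 N near 0), past 0 to its stop, then let go: it stays at 0. One press more reopens it.
- press_pad (a point): Middle of the ribbed black rubber pad (26 x 70 mm) on the hood's top near its free front edge: press here; moves with it, has its axes. Closed, it is 152 mm ahead of the hinge axis and 61 above it; the hood's front edge is 22 mm further ahead. Open, it is 34 mm behind and 160 above the axis, the hood's upper edge is 267 mm above the worktop, and its outer side faces back: close it from behind.
- lid_hinge (a point): Middle of the hood's hinge axis, which runs along the case's y, 105 mm behind and 85 mm above the case's origin. Fixed; axes of the case.
- well (a point): Middle of the floor of the round well for the jar: bore 62 mm, floor 50 mm above the worktop, chamfered rim 35 mm above the floor, level with the deck. 10 mm ahead of and 46 mm to the right (-y) of the case's origin. Under the hood while that is closed. Axes of the case.
- wheel_axis (a point): Middle of the aluminium filter wheel, 80 mm above the worktop, 104 mm left of the well; its axis runs along the case's y. 26 mm wide, drum radius 22; eight ridges 6 mm thick, 45 degrees apart: seven reach radius 42, the index ridge 52 with a head 12 thick and 32 wide. Two low bearing blocks beside it, up to 11 above the axis. Under the hood while closed; axes of the case.
- filter_wheel (a joint): Wheel angle, rad: 0 with the index ridge upright; grows as the wheel's top moves to the back (+x of the case). Detents every 0.785, snaps past half-way. Starts at about -0.785 (index ridge leans 45 degrees to the front) or -1.571 (index ridge points to the front, at deck level), seldom half-way. Pushing the ridge that leans to the front back until it is upright (3 to 4 N at mid ridge) is one step.
- jar_center (a point): The larger jar, to be loaded: round, clear, 56 mm in diameter, black screw cap 52 mm wide, 82 mm high overall, about 0.12 kg. The point is on its axis, half-way up, 41 mm above its underside. It stands to the right of the photometer.
- jar: The same larger jar, as a body; origin at the middle of its underside.
- small_jar_center (a point): The smaller jar, a bystander: white screw cap, 48 mm in diameter, 72 mm high. The point is on its axis, 36 mm up. The jars may have swapped places.
- timer: Bench timer, 62 x 76 x 52 mm, light grey with a display; a bystander. Origin at the middle of its underside.
Things that resemble listed ones, but are neither listed nor needed, are in the scene too. Leave any blue, green or orange look-alike of the jar alone.

How it is judged:
By the outcome, as a careful person would: the job done as asked, in the order asked, and still so for the second after the job is handed in, with the robot touching nothing.
It also fails if it takes over 69 s, if anything falls off the work surface, if the arm or the gripper's body presses on something with over 40 N, if the wrist force passes 120 N, or if a joint passes its speed limit or range.

### The arm

A 6-joint arm with a two-finger parallel gripper is mounted at the origin on a cart in front of the work surface, level with it; the furniture and walls round the work are solid. World frame = base frame: x ahead of the robot, y to its left, z up, the work surface at z = 0. Lengths are in m, angles in rad, forces in N, time in s.
With the tool pointing down it reaches from about 0.375 to 0.975 m from the base axis. Payload 3.8 kg.
Tool frame: the origin (TCP) lies midway between the tips of the shut fingers; the grasp point (between the pads) lies 19 mm behind it; z points along the fingers, y is the direction in which the jaws open and shut (so a half turn about z gives the same grasp; the last joint's range is limited). The gripper opens to 88 mm and grips with 3 to 60 N. Pads are 18 mm wide; open, the fingers measure 123 mm over their backs; the gripper's body (75 mm by 187 mm) begins 45 mm behind the grasp point.
Start: joints at [-1.187, 0.264, 1.604, -0, 1.274, -0.037], TCP at [0.276, -0.616, 0.239] pointing down, gripper open.
Joint ranges: [-2.63, 2.63], [-0.94, 2.18], [0.31, 2.57], [-1.31, 4.45], [0, 2.66], [-2.55, 2.55]. Speed limits (rad/s): [2.57, 2.57, 3.14, 3.14, 3.14, 3.14].

### API

Orientations are given as a rotation vector (axis times angle).
In Python, from bench import get_state, vision, order gives the robot as it stands.
- The arm moves only by the tool arm_command, never from a script. Its argument "commands" is a list of rows, each a list of 6 numbers: the shift along the world's x, y, z in m, then the turn, a rotation vector about the world's x, y, z in degrees. In form: [[dx, dy, dz, ax, ay, az], ...]. A call has 1 to 12 rows; each row is the pose to reach, as a shift and turn from the pose measured when the call began; what a row does not reach only later rows make up. A row lasts 1/8 s, in which the tool goes at most 62.5 mm and 10.7 degrees, less where a joint would pass 70% of its speed; a pose out of reach is approached as far as the arm can. A call with a gripper value outside its range is refused whole. "grip" is the opening, from 0 (shut) to 1 (fully open), set as the call begins (left out, the last holds). The fingers move at their own pace and stop on an object; "squeeze" is the grip in N (left out, the last holds). Time passes only in rows, so rows that repeat a pose let the fingers close. It gives the time, the measured TCP pose, the force and the opening at its end, in the units of the state.
- get_state(): the state, without advancing time (a new reading comes with each control period).
- vision.capture(name): name is "scene" or "top" or "wrist"; returns the picture (400x640x3 uint8, red, green, blue); there is no depth.
- vision.calibration(name): a dict with "K" (3x3 intrinsics, pixels), "world_from_camera" (4x4, takes a point from camera to world coordinates). Camera axes: x right, y up, looking along -z (the intrinsics and any distortion apply to the point x, -y, -z); pixel columns grow to the right and rows downward; lengths in m; the calibration is good to about 2 mm. A picture is of the moment at which its call begins: read the wrist's pose just before it. calibration takes no time and is no camera call; for the wrist camera it gives the pose at the moment of the call.
- order.close_job(): hands the job in, once; it reports no verdict.
Trained networks look in the newest picture that a camera, given by its name, has taken for a name from the list of things; names that differ only in an ending like _2 or _b are one class to them, and where a whole thing is asked for, a point or a joint stands for the part that bears it (a point fixed in the world has none). Each returns a list of dicts, best first, with "confidence" (0 to 1); they miss things now and then, are a little off and sometimes report something else, mostly with a low value. They report only what shows in the picture. A call takes as long as a camera call. They do not tell look-alikes from the thing itself.
- vision.regions_of(camera, target): "mask" (400x640 bool, what is visible of it) and "rect" ([left, top, width, height] in pixels, round what is visible of it).
- vision.mark_of(camera, target): "xy" ([column, row] in pixels: a listed point, or the origin of a listed thing).
The state is a dict: "t": time; "qpos": joint angles; "qvel": joint speeds; "joint_efforts": joint torques, N m; "eef_pos": TCP position; "tool_rot": TCP orientation; "wrist_force": force on the tool from outside, world axes, zero at the start; "wrist_torque": the same for the moment, N m; "width": finger opening in m.
Only numpy, scipy, OpenCV 4.12 (cv2) and the standard library are available. Lean on these libraries where they do the work, as an engineer would, in place of code of your own. Each camera call takes 0.05 s, during which the arm holds its last target.

## Working session

There is one attempt and no reset: what is moved stays moved. The work goes in short steps, Python scripts to look and compute and a tool call to move; the robot and the scene stay as the last step left them, time stands still between calls to the robot, and variables do not carry over. Pictures are saved under pics/ and viewed, and the job is handed in when it is done.

Besides the shell and the picture viewer there is one more tool, called after "Emit:" as name([rows], argument=value, ...), one row to a line, values as JSON. arm_command: Moves the arm, as the interface text tells. Its arguments: {"type":"object","properties":{"commands":{"type":"array","items":{"type":"array","items":{"type":"number"}}},"grip":{"type":"number"},"squeeze":{"type":"number"}},"required":["commands"]}

```bash
mkdir -p pics; ls; python3 - <<'E'
from bench import get_state, vision, order
import cv2
print(get_state())
for n in ("scene","top","wrist"):
    im=vision.capture(n); cv2.imwrite(f"pics/a_{n}.png",im[:,:,::-1])
    c=vision.calibration(n); print(n,c)
E
```

```text
pics
{'t': 0.0, 'qpos': array([-1.18691311e+00,  2.64772549e-01,  1.60538318e+00, -1.43332676e-06,
        1.27367059e+00, -3.68728937e-02]), 'qvel': array([-0.00148528, -0.00153041, -0.00084729, -0.00159595, -0.00042375,
        0.00034446]), 'joint_efforts': array([ 6.14257133e-04, -5.02110565e+01, -3.56878209e+01,  7.26514659e-02,
        2.94965704e-02, -1.52373914e-04]), 'eef_pos': array([ 0.27545301, -0.61546211,  0.23736996]), 'tool_rot': array([-3.07017535e+00, -6.55598882e-01,  6.07409166e-04]), 'wrist_force': array([-0.57457199,  0.43495932, -0.08738277]), 'wrist_torque': array([-0.01185387, -0.00733397, -0.03147577]), 'width': 0.08796291578303518}
scene {'K': array([[368.6065434 ,   0.        , 314.30395117],
       [  0.        , 368.6065434 , 200.18198909],
       [  0.        ,   0.        ,   1.        ]]), 'world_from_camera': array([[-0.85613525,  0.24133351, -0.45693608,  0.08329082],
       [-0.51635542, -0.36489761,  0.77474306,  0.65673205],
       [ 0.02023658,  0.89922626,  0.43701557,  0.54429832],
       [ 0.        ,  0.        ,  0.        ,  1.        ]])}
[... 166 characters left out ...]
'world_from_camera': array([[ 0.01808727,  0.99504993, -0.09771636,  0.40663242],
       [-0.99982745,  0.01758682, -0.00598045, -0.09840653],
       [-0.00423232,  0.09780767,  0.99519634,  1.29611359],
       [ 0.        ,  0.        ,  0.        ,  1.        ]])}
wrist {'K': array([[295.76986519,   0.        , 323.86369862],
       [  0.        , 295.76986519, 199.00865318],
       [  0.        ,   0.        ,   1.        ]]), 'world_from_camera': array([[ 0.4083951 ,  0.8684147 ,  0.28119273,  0.34886529],
       [-0.91280465,  0.3888911 ,  0.12470521, -0.58322245],
       [-0.00105751, -0.30760302,  0.95151419,  0.38496237],
       [ 0.        ,  0.        ,  0.        ,  1.        ]])}
```

View pics/a_scene.png

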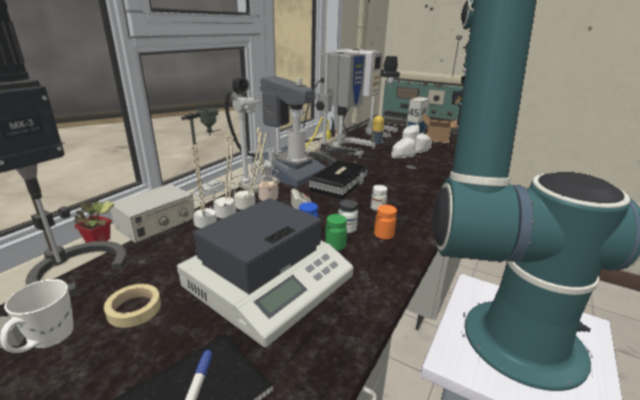

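View pics/a_top.png

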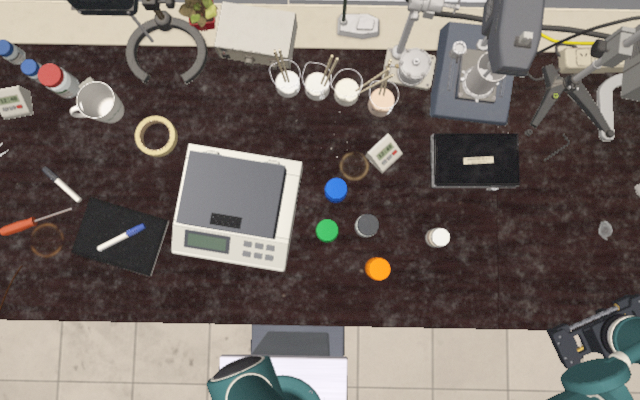

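View pics/a_wrist.png

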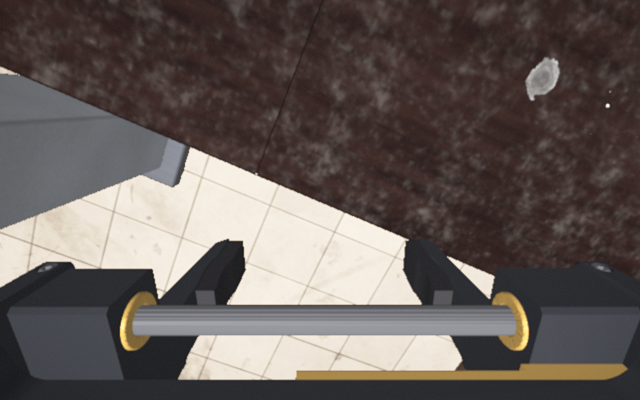

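The top view shows several candidates:
- clear jar with a black cap at (367,226): my choice
- white-capped small jar at (438,237)
- blue (336,189), green (327,230) and orange (378,268) look-alikes

The photometer is at (237,207) and the timer at (385,153). I'll measure them next.

```bash
cat > h.py <<'E'
from bench import get_state, vision, order
import cv2, numpy as np
from scipy.spatial.transform import Rotation as R
def ray(cam,uv,T=None):
    c=vision.calibration(cam);K=c["K"];T=c["world_from_camera"] if T is None else T
    d=np.array([(uv[0]-K[0,2])/K[0,0],-(uv[1]-K[1,2])/K[1,1],-1.]);
    return T[:3,3],T[:3,:3]@d
def at_z(cam,uv,z,T=None):
    o,d=ray(cam,uv,T); return o+d*(z-o[2])/d[2]
def proj(cam,p,T=None):
    c=vision.calibration(cam);K=c["K"];T=c["world_from_camera"] if T is None else T
    q=T[:3,:3].T@(np.asarray(p)-T[:3,3]); return np.array([K[0,0]*q[0]/-q[2]+K[0,2],K[1,1]*-q[1]/-q[2]+K[1,2]])
def shot(cam,name,crop=None,scale=1):
    im=vision.capture(cam)[:,:,::-1]
    if crop: im=im[crop[1]:crop[3],crop[0]:crop[2]]
    if scale!=1: im=cv2.resize(im,None,fx=scale,fy=scale,interpolation=cv2.INTER_CUBIC)
    cv2.imwrite(f"pics/{name}.png",im)
def tri(a,ua,b,ub):
    o1,d1=ray(a,ua);o2,d2=ray(b,ub)
    A=np.stack([d1,-d2],1);s=np.linalg.lstsq(A,o2-o1,rcond=None)[0]
    p,q=o1+d1*s[0],o2+d2*s[1];return (p+q)/2,np.linalg.norm(p-q)
E
python3 - <<'E'
from h import *
for cam in("top","scene"): vision.capture(cam)
Z=dict(photometer=0,press_pad=.146,lid_hinge=.085,jar_center=.041,small_jar_center=.036,timer=0,well=.05,wheel_axis=.08)
for n,z in Z.items():
    r={}
    for cam in("top","scene"):
        m=vision.mark_of(cam,n)
        for k in m[:4]: print(n,cam,np.round(k["xy"],1),round(k["confidence"],2),at_z(cam,k["xy"],z).round(4))
        if m:r[cam]=m[0]["xy"]
    if len(r)==2: p,e=tri("top",r["top"],"scene",r["scene"]);print("  tri",p.round(4),round(e,4))
shot("top","b_top",(160,120,460,300),2.6)
E
```

```text
photometer top [239.1 208. ] 0.83 [0.5198 0.1217 0.    ]
photometer scene [269.8 280.5] 0.92 [0.5182 0.1146 0.    ]
  tri [0.5173 0.1197 0.0042] 0.005
press_pad top [224.7 218. ] 0.64 [0.4837 0.1288 0.146 ]
press_pad scene [278.7 230.8] 0.57 [0.4862 0.1182 0.146 ]
  tri [0.4819 0.1267 0.152 ] 0.0034
lid_hinge top [241.4 162.5] 0.63 [0.6226 0.1055 0.085 ]
jar_center top [368.  226.2] 0.87 [ 0.4768 -0.205   0.041 ]
jar_center top [327.5 230.4] 0.85 [ 0.4646 -0.1053  0.041 ]
jar_center top [336.3 190.6] 0.74 [ 0.5639 -0.1254  0.041 ]
jar_center top [380.2 267.2] 0.61 [ 0.3769 -0.2358  0.041 ]
jar_center scene [347.6 216.2] 0.82 [ 0.475  -0.1981  0.041 ]
jar_center scene [385.9 220.8] 0.68 [ 0.3719 -0.2331  0.041 ]
jar_center scene [336.9 229.5] 0.65 [ 0.4655 -0.1145  0.041 ]
  tri [ 0.4775 -0.2051  0.037 ] 0.0012
small_jar_center top [437.7 236.1] 0.62 [ 0.4556 -0.3778  0.036 ]
small_jar_center scene [376.5 197.2] 0.54 [ 0.4582 -0.3744  0.036 ]
  tri [ 0.4574 -0.3774  0.0349] 0.0036
timer top [383.8 159.9] 0.81 [ 0.651  -0.2476  0.    ]
timer scene [305.  208.2] 0.63 [ 0.6469 -0.2409  0.    ]
  tri [ 0.6517 -0.2482 -0.0045] 0.0003
```

View pics/b_top.png

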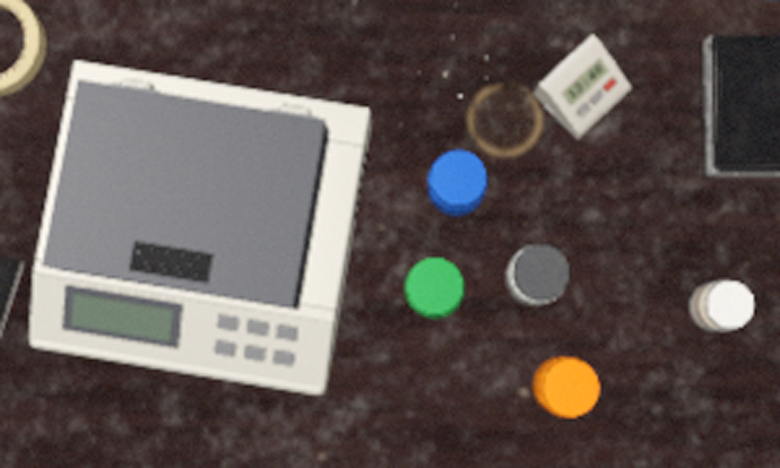

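The crop confirms it: a dark cap on a clear body at crop (537,274), the only uncoloured large jar. Next I fit the photometer's pose to its corners.

```bash
python3 - <<'E'
from h import *
from scipy.optimize import least_squares
f=lambda a:np.array(a)/2.6+[160,120]-np.array([.3,.3])
hood=[(77,80),(327,120),(298,305),(43,265)]; hc=[(99,111),(99,-111),(-69,-111),(-69,111)]
case=[(73,60),(370,108),(323,395),(30,345)]; cc=[(137.5,143),(137.5,-143),(-137.5,-143),(-137.5,143)]
pts=[((x/1e3,y/1e3,.145),f(u)) for (x,y),u in zip(hc,hood)]+[((x/1e3,y/1e3,.060),f(u)) for (x,y),u in zip(cc,case)]
pts.append(((-.047,0,.146),f((171,262))))
def res(v):
    r=R.from_euler('z',v[2])
    return np.concatenate([proj("top",r.apply(p)+[v[0],v[1],0])-u for p,u in pts])
s=least_squares(res,[.52,.12,0],loss='soft_l1');print(s.x,np.degrees(s.x[2]));print(res(s.x).reshape(-1,2).round(1))
r=R.from_euler('z',s.x[2])
for n,p in dict(pad=(-.047,0,.146),hinge=(.105,0,.085),well=(-.01,-.046,.05),wheel=(-.01,.058,.08)).items(): print(n,(r.apply(p)+[s.x[0],s.x[1],0]).round(4))
E
```

```text
[ 0.52267997  0.11919134 -0.13459522] -7.7117379646948105
[[ 0.1  0.9]
 [-0.8 -0. ]
 [-1.5  1.4]
 [ 0.   1.9]
 [ 0.7 -1.5]
 [ 0.7 -2.8]
 [ 1.  -2. ]
 [-2.9 -0.8]
 [ 0.6  0.9]]
pad [0.4761 0.1255 0.146 ]
hinge [0.6267 0.1051 0.085 ]
well [0.5066 0.0749 0.05  ]
wheel [0.5206 0.178  0.08  ]
```

Emit:
arm_command([
  [0.02,0.06,0.02,0,0,10],
  [0.19,0.74,-0.02,0,0,148],
  [0.19,0.74,-0.02,0,0,148],
  [0.19,0.74,-0.02,0,0,148],
  [0.19,0.74,-0.02,0,0,148],
  [0.19,0.74,-0.02,0,0,148],
  [0.19,0.74,-0.02,0,0,148],
  [0.19,0.74,-0.02,0,0,148],
  [0.19,0.74,-0.02,0,0,148],
  [0.19,0.74,-0.02,0,0,148],
  [0.19,0.74,-0.02,0,0,148],
  [0.19,0.74,-0.02,0,0,148],
], grip=0)

```text
t: 2.6
eef_pos: [0.4617, 0.1085, 0.2202]
tool_rot: [0.742, 3.051, 0.001]
wrist_force: [1.3, -0.5, 0.2]
width: 0.0005
```

Emit:
arm_command([
  [0.01,0.016,-0.03,0,0,10],
  [0.01,0.016,-0.06,0,0,19.5],
  [0.01,0.016,-0.06,0,0,19.5],
  [0.01,0.016,-0.06,0,0,19.5],
])

```text
t: 3.1
eef_pos: [0.4722, 0.1244, 0.1612]
tool_rot: [0.22, 3.131, 0.002]
wrist_force: [0.1, 0.3, 0.2]
width: 0.0007
```

```bash
python3 - <<'E'
from h import *
s=get_state();print(s["eef_pos"],s["tool_rot"],s["wrist_force"],s["qpos"])
shot("scene","c_scene",(150,150,400,350),3)
E
```

```text
[0.4721705  0.12440133 0.16115557] [2.19554146e-01 3.13135426e+00 1.59165065e-03] [0.07754043 0.34402722 0.24311374] [ 2.06400540e-01 -2.95851699e-02  2.07927827e+00  3.15498584e-04
  1.08916920e+00 -1.22454115e+00]
```

View pics/c_scene.png

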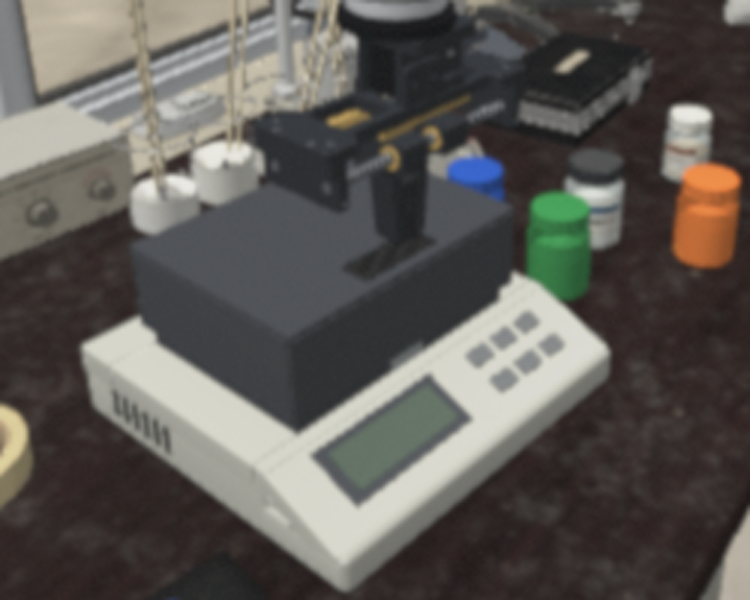

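The scene view shows the shut fingertips over the pad at crop (400,240). Pressing down now.

Emit:
arm_command([
  [0,0,-0.01,0,0,0],
  [0,0,-0.015,0,0,0],
  [0,0,-0.019,0,0,0],
  [0,0,-0.022,0,0,0],
  [0,0,-0.022,0,0,0],
])

```text
t: 3.78
eef_pos: [0.4722, 0.1243, 0.1396]
tool_rot: [0.219, 3.131, 0.002]
wrist_force: [-3.9, 0.3, 4.2]
width: 0.0001
```

Emit:
arm_command([
  [0,0,0.008,0,0,0],
  [-0.03,0,0.03,0,0,0],
  [-0.085,-0.005,0.07,0,0,0],
  [-0.085,-0.005,0.12,0,0,0],
  [-0.085,-0.005,0.16,0,0,0],
  [-0.085,-0.005,0.16,0,0,0],
  [-0.085,-0.005,0.16,0,0,0],
])

```text
t: 4.65
eef_pos: [0.3871, 0.1193, 0.2993]
tool_rot: [0.219, 3.131, 0.002]
wrist_force: [-0.9, 1.1, 0.2]
width: 0.0006
```

```bash
python3 - <<'E'
from h import *
s=get_state();print(s["eef_pos"],s["tool_rot"],s["wrist_force"])
np.save("Tw.npy",vision.calibration("wrist")["world_from_camera"])
shot("wrist","d_wrist"); shot("scene","d_scene"); shot("top","d_top",(160,120,460,300),2.6)
E
```

```text
[0.38714591 0.11926733 0.29927421] [2.19115644e-01 3.13088924e+00 1.73397643e-03] [-0.85401239  1.05460917  0.2009557 ]
```

View pics/d_wrist.png

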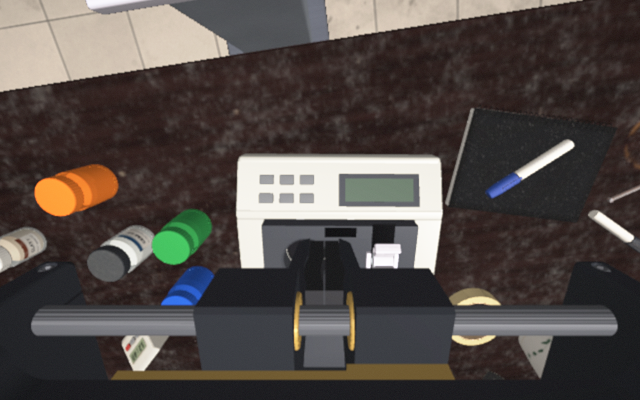

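View pics/d_scene.png

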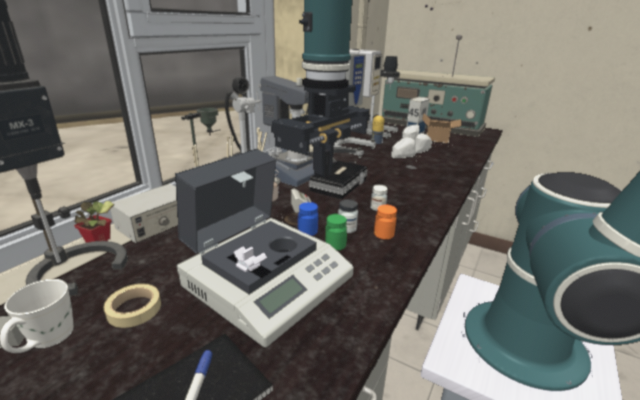

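View pics/d_top.png

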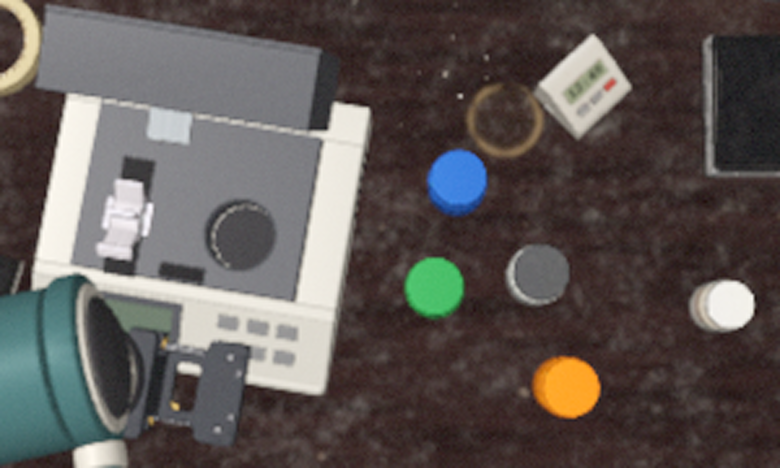

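The hood is open: the top crop shows the well rim at (241,236) and the wheel at (127,218). Next I measure the well and wheel and check which way the index ridge leans.

```bash
python3 - <<'E'
from h import *
im=vision.capture("top");vision.capture("scene")
for n,z in dict(well=.05,wheel_axis=.08,lid_hinge=.085,press_pad=.245).items():
  for cam in("top","scene"):
    for k in vision.mark_of(cam,n)[:2]: print(n,cam,np.round(k["xy"],1),round(k["confidence"],2),at_z(cam,k["xy"],z).round(4))
for n in ("photometer",):
  for cam in("top",):
    for k in vision.mark_of(cam,n)[:2]: print(n,cam,np.round(k["xy"],1),round(k["confidence"],2),at_z(cam,k["xy"],0).round(4))
print(at_z("top",np.array([241,236])/2.6+[160,120]-.3,.085))
print("jar cap", at_z("top",np.array([543,271])/2.6+[160,120]-.3,.082))
shot("scene","e_scene",(180,190,340,310),5)
shot("top","e_top",(180,140,280,240),6)
E
```

```text
well top [253.4 207.6] 0.81 [0.517  0.0781 0.05  ]
well top [366.1 226.3] 0.46 [ 0.4759 -0.1996  0.05  ]
well scene [285.3 256. ] 0.58 [0.5028 0.0729 0.05  ]
wheel_axis top [211.  202.9] 0.65 [0.5239 0.1762 0.08  ]
wheel_axis scene [248.3 262.8] 0.6 [0.5287 0.1714 0.08  ]
lid_hinge top [242.9 159.1] 0.74 [0.631  0.1022 0.085 ]
lid_hinge scene [234.6 235.6] 0.79 [0.6218 0.1102 0.085 ]
press_pad top [230.5 127.8] 0.83 [0.6678 0.1041 0.245 ]
press_pad scene [218.9 165.1] 0.73 [0.6719 0.0896 0.245 ]
press_pad scene [232.1 234.2] 0.21 [0.4403 0.2996 0.245 ]
photometer top [238.5 211.2] 0.7 [0.5115 0.123  0.    ]
photometer top [234.5 128.4] 0.29 [0.7273 0.1408 0.    ]
[0.50699943 0.07530304 0.085     ]
jar cap [ 0.4799211  -0.20276904  0.082     ]
```

View pics/e_scene.png

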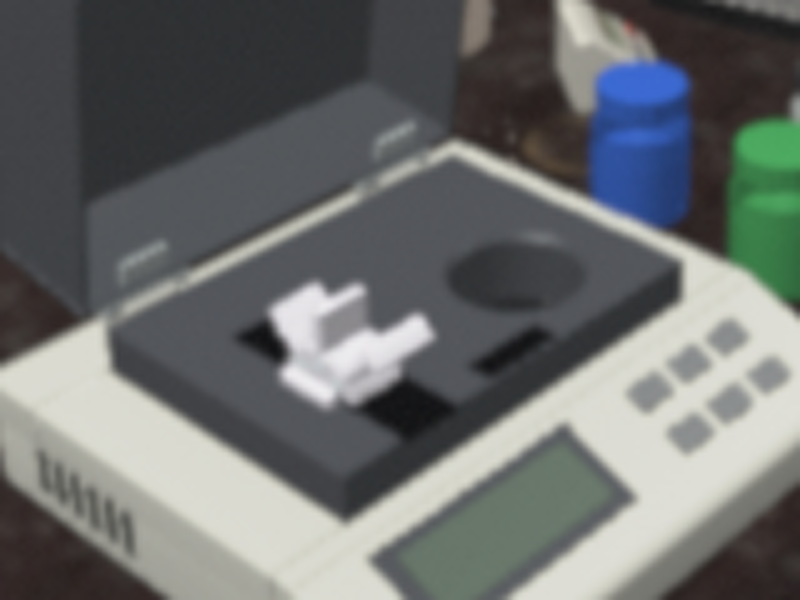

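View pics/e_top.png

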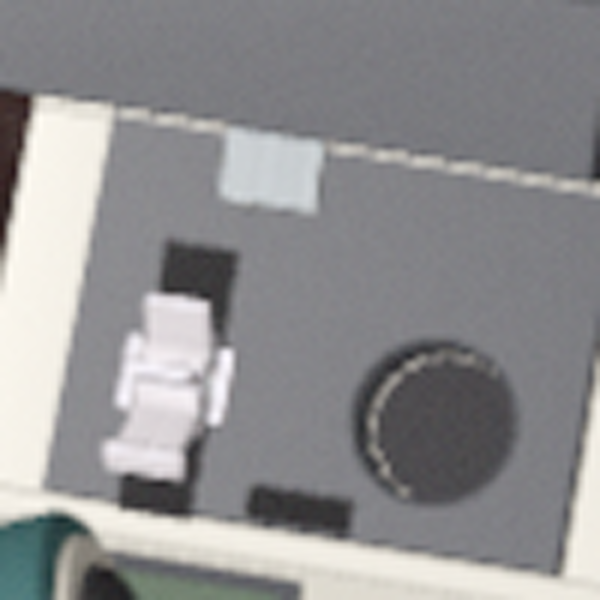

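```bash
python3 - <<'E'
from h import *
rim=at_z("top",np.array([437,423])/6+[180,140]-.4,.085);print("rim",rim)
r=R.from_euler('z',-.1346); o=np.array([.5227,.1192,0])
wh=np.array([-.010,.058,.08])
for a in(-.785,-1.178,-1.571,0):
    p=wh+.05*np.array([np.sin(a),0,np.cos(a)]); w=r.apply(p)+o
    print(a,w.round(3),"top",((proj("top",w)-[180,140])*6).round(),"scene",((proj("scene",w)-[180,190])*5).round())
w=r.apply(wh)+o;print("axis",((proj("top",w)-[180,140])*6).round(),((proj("scene",w)-[180,190])*5).round())
w=r.apply([-.01,-.046,.085])+o;print("rim pred",((proj("top",w)-[180,140])*6).round(),((proj("scene",w)-[180,190])*5).round())
E
```

```text
rim [0.50788667 0.07523283 0.085     ]
-0.785 [0.486 0.183 0.115] top [145. 466.] scene [401. 340.]
-1.178 [0.475 0.184 0.099] top [150. 496.] scene [422. 383.]
-1.571 [0.471 0.185 0.08 ] top [159. 509.] scene [430. 426.]
0 [0.521 0.178 0.13 ] top [152. 373.] scene [339. 277.]
axis [181. 386.] [346. 378.]
rim pred [435. 424.] [516. 266.]
```

The index ridge matches -0.785 in both views, so it needs one step. The well measures (0.507, 0.075). Now to the jar.

Emit:
arm_command([
  [0.06,-0.15,-0.05,0,0,-112],
  [0.06,-0.25,-0.05,0,0,-112],
  [0.06,-0.31,-0.08,0,0,-112],
  [0.06,-0.31,-0.08,0,0,-112],
  [0.06,-0.31,-0.08,0,0,-112],
  [0.06,-0.31,-0.08,0,0,-112],
  [0.06,-0.31,-0.08,0,0,-112],
  [0.06,-0.31,-0.08,0,0,-112],
  [0.06,-0.31,-0.08,0,0,-112],
  [0.06,-0.31,-0.08,0,0,-112],
  [0.06,-0.31,-0.08,0,0,-112],
], grip=0.88)

```text
t: 6.82
eef_pos: [0.4472, -0.1907, 0.2197]
tool_rot: [2.721, 1.565, -0.003]
wrist_force: [0.7, -1.0, 0.3]
width: 0.0779
```

```bash
python3 - <<'E'
from h import *
s=get_state();print(s["eef_pos"],s["tool_rot"],R.from_rotvec(s["tool_rot"]).as_matrix().round(3)[:,1],s["width"])
T=vision.calibration("wrist")["world_from_camera"]
shot("wrist","f_wrist");shot("scene","f_scene",(290,170,420,270),6)
for k in vision.mark_of("wrist","jar_center")[:4]: print(np.round(k["xy"],1),round(k["confidence"],2),at_z("wrist",k["xy"],.041,T).round(4))
print(proj("wrist",[.478,-.204,.041]),proj("wrist",[.478,-.204,.082]))
E
```

```text
[ 0.44724938 -0.19070578  0.2196548 ] [ 2.72133916e+00  1.56456552e+00 -2.65795396e-03] [ 0.864 -0.503  0.001] 0.07787961025952782
[289.7 236.1] 0.89 [ 0.3754 -0.2335  0.041 ]
[357.3 172.3] 0.79 [ 0.4832 -0.2052  0.041 ]
[352.78414757 173.85202729] [356.69747739 183.31729809]
```

View pics/f_wrist.png

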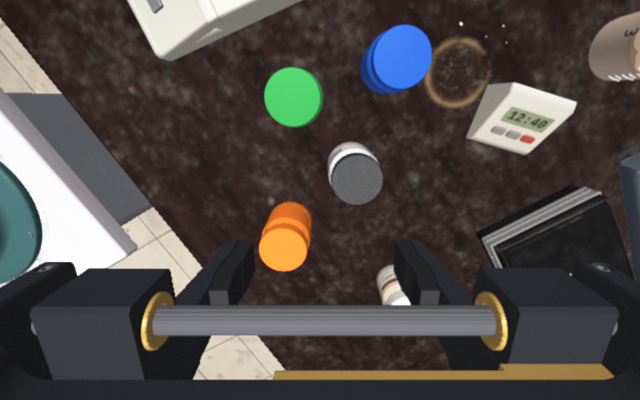

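View pics/f_scene.png

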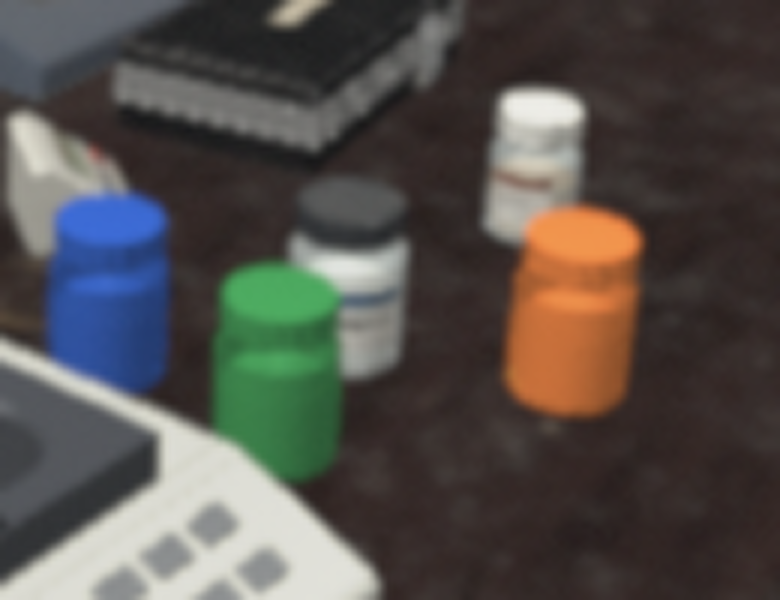

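The wrist view shows the black-capped jar at (356,177), with orange at (286,238), green at (293,97) and blue at (400,58) clear of it. The cap is about 18 mm high, so I'll grip it by the cap.

```bash
python3 - <<'E'
from h import *
im=vision.capture("wrist")
print(at_z("wrist",(356,177),.082))
c=cv2.resize(im[130:220,310:400,::-1],None,fx=6,fy=6,interpolation=cv2.INTER_CUBIC);cv2.imwrite("pics/g.png",c)
im=vision.capture("top")
c=cv2.resize(im[200:250,345:395,::-1],None,fx=10,fy=10,interpolation=cv2.INTER_CUBIC);cv2.imwrite("pics/g2.png",c)
E
```

```text
[ 0.48041954 -0.19792605  0.082     ]
```

View pics/g.png

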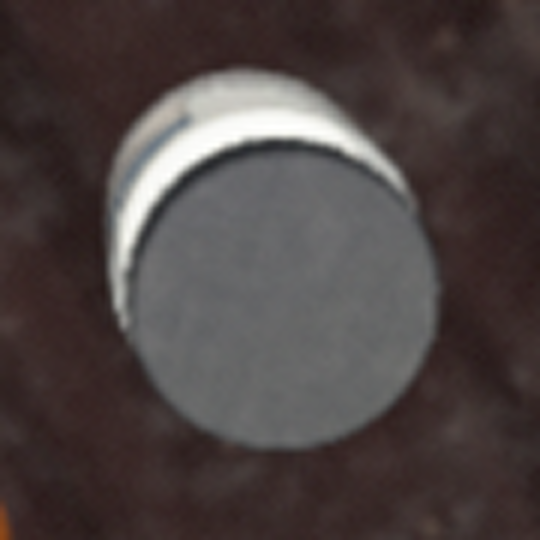

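View pics/g2.png

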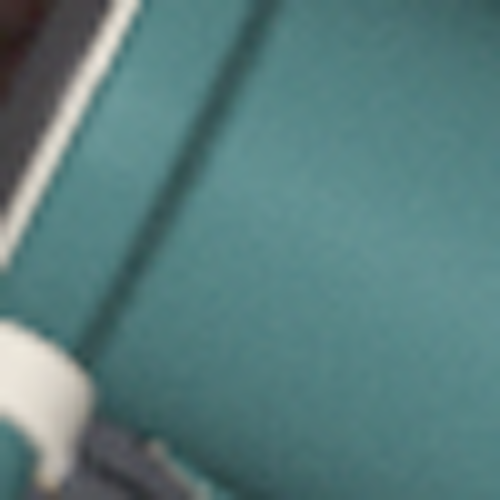

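Emit:
arm_command([
  [0.02,-0.006,0,0,0,0],
  [0.033,-0.011,-0.03,0,0,0],
  [0.033,-0.011,-0.08,0,0,0],
  [0.033,-0.011,-0.12,0,0,0],
  [0.033,-0.011,-0.15,0,0,0],
  [0.033,-0.011,-0.167,0,0,0],
  [0.033,-0.011,-0.167,0,0,0],
])

```text
t: 7.95
eef_pos: [0.4794, -0.2013, 0.0516]
tool_rot: [2.719, 1.573, -0.005]
wrist_force: [-0.1, 0.1, -0.0]
width: 0.0775
```

Emit:
arm_command([
  [0,0,0,0,0,0],
  [0,0,0,0,0,0],
  [0,0,0,0,0,0],
  [0,0,0,0,0,0],
  [0,0,0,0,0,0],
], grip=0.3, squeeze=18)

```text
t: 8.57
eef_pos: [0.4801, -0.2016, 0.0528]
tool_rot: [2.718, 1.572, -0.004]
wrist_force: [-1.9, 0.4, 4.9]
width: 0.0534
```

```bash
python3 - <<'E'
from h import *
s=get_state();print(s["eef_pos"],s["wrist_force"],s["width"])
shot("scene","i_scene",(290,150,420,250),6)
shot("wrist","i_wrist")
E
```

```text
[ 0.48011495 -0.20159428  0.0528039 ] [-1.93215339  0.40840584  4.90948727] 0.053373273675920416
```

View pics/i_scene.png

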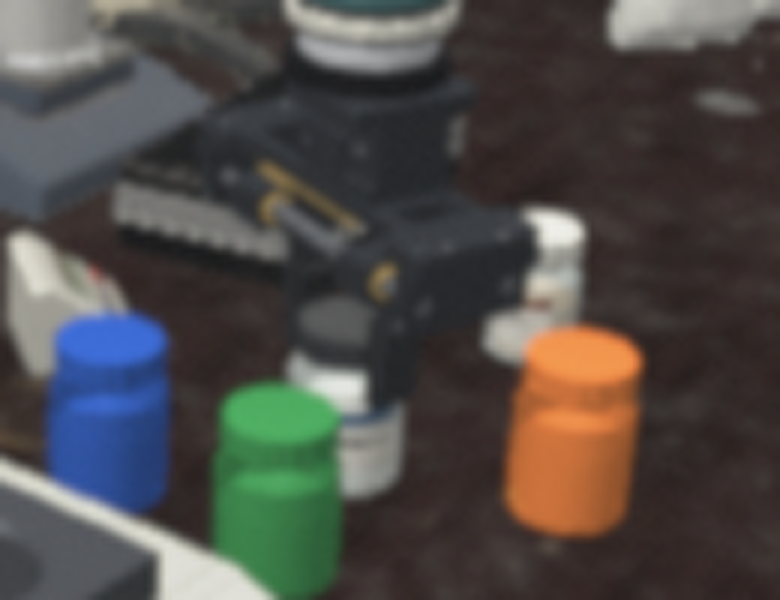

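View pics/i_wrist.png

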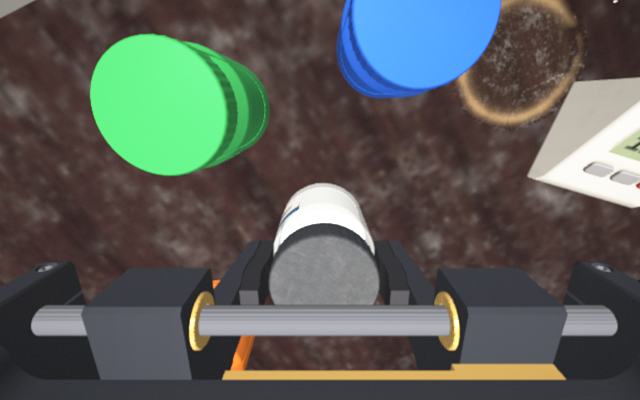

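The cap is gripped at 53 mm opening, with the fingers either side of it in both views. Lifting.

Emit:
arm_command([
  [0,0,0.02,0,0,0],
  [0,0,0.06,0,0,0],
  [0,0,0.12,0,0,0],
  [0,0.02,0.18,0,0,10],
  [0,0.04,0.19,0,0,20],
  [0,0.06,0.19,0,0,30],
  [0,0.08,0.19,0,0,40],
  [0,0.1,0.19,0,0,50],
  [0,0.13,0.19,0,0,60],
  [0,0.16,0.19,0,0,70],
  [0,0.19,0.19,0,0,80],
  [0,0.21,0.19,0,0,90],
])

```text
t: 10.18
eef_pos: [0.4795, 0.0096, 0.2422]
tool_rot: [0.8, 3.036, -0.0]
wrist_force: [0.5, -0.5, -1.9]
width: 0.0531
```

Emit:
arm_command([
  [0.01,0.03,0,0,0,8],
  [0.02,0.05,-0.02,0,0,16],
  [0.022,0.064,-0.06,0,0,22],
  [0.022,0.064,-0.08,0,0,22],
  [0.022,0.064,-0.08,0,0,22],
])

```text
t: 10.8
eef_pos: [0.4994, 0.0736, 0.1597]
tool_rot: [-0.205, -3.132, 0.001]
wrist_force: [-0.7, 0.2, -1.6]
width: 0.0536
```

```bash
python3 - <<'E'
from h import *
s=get_state();print(s["eef_pos"],s["wrist_force"],s["width"],R.from_rotvec(s["tool_rot"]).as_matrix().round(3).tolist())
shot("scene","j_scene",(180,150,340,290),5)
shot("wrist","j_wrist")
E
```

```text
[0.49940129 0.07363833 0.15972914] [-0.70718556  0.24895267 -1.56043763] 0.0536100432858119 [[-0.991, 0.131, -0.003], [0.131, 0.991, -0.001], [0.003, -0.001, -1.0]]
```

View pics/j_scene.png

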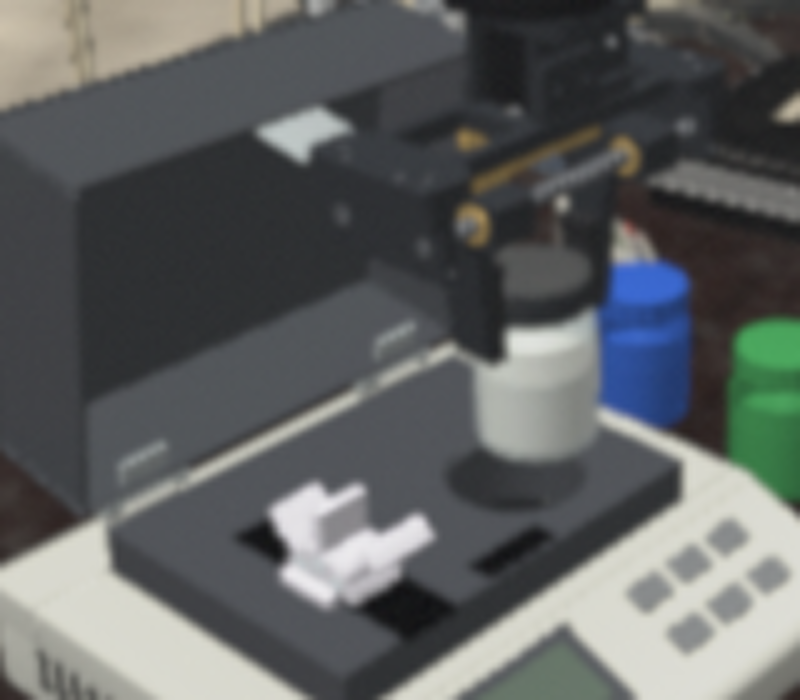

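View pics/j_wrist.png

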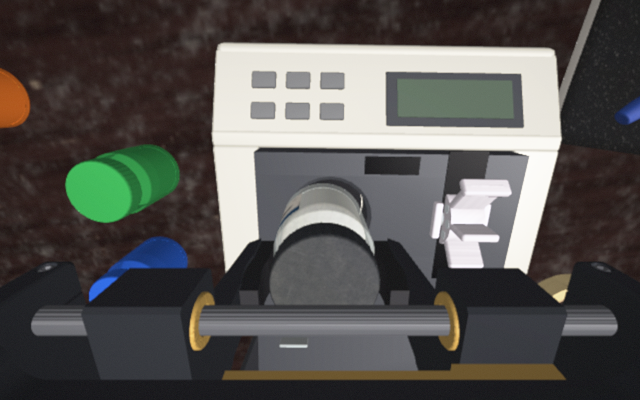

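```bash
python3 - <<'E'
from h import *
im=vision.capture("wrist");s=get_state();e=s["eef_pos"]
p=proj("wrist",[e[0],e[1],e[2]+.029]);print("cap pred",p, "well pred",proj("wrist",[.507,.075,.085]))
im=im.copy()
# outline circles predicted
for c,r,z,col in(((e[0],e[1]),.026,e[2]+.029,(255,0,0)),((e[0],e[1]),.028,e[2]-.053,(0,255,255)),((.507,.075),.031,.085,(255,255,0))):
    pts=np.array([proj("wrist",[c[0]+r*np.cos(a),c[1]+r*np.sin(a),z]) for a in np.linspace(0,6.28,60)])
    pts=((pts-[220,140])*5).astype(int)
    if z==e[2]+.029: P=[(pts,col)]
    else: P.append((pts,col))
c=cv2.resize(im[140:300,220:380,::-1],None,fx=5,fy=5,interpolation=cv2.INTER_CUBIC)
for pts,col in P: cv2.polylines(c,[pts],True,col[::-1],1)
cv2.imwrite("pics/k.png",c[:600])
im=vision.capture("scene").copy();P=[]
for c_,r,z,col in(((e[0],e[1]),.026,e[2]+.029,(255,0,0)),((e[0],e[1]),.028,e[2]-.053,(0,255,255)),((.507,.075),.031,.085,(255,255,0))):
    pts=np.array([proj("scene",[c_[0]+r*np.cos(a),c_[1]+r*np.sin(a),z]) for a in np.linspace(0,6.28,60)])
    P.append((((pts-[250,180])*7).astype(int),col))
c=cv2.resize(im[180:265,250:320,::-1],None,fx=7,fy=7,interpolation=cv2.INTER_CUBIC)
for pts,col in P: cv2.polylines(c,[pts],True,col[::-1],1)
cv2.imwrite("pics/k2.png",c)
E
```

```text
cap pred [324.09493033 284.17651654] well pred [326.53367509 211.70591009]
```

View pics/k.png

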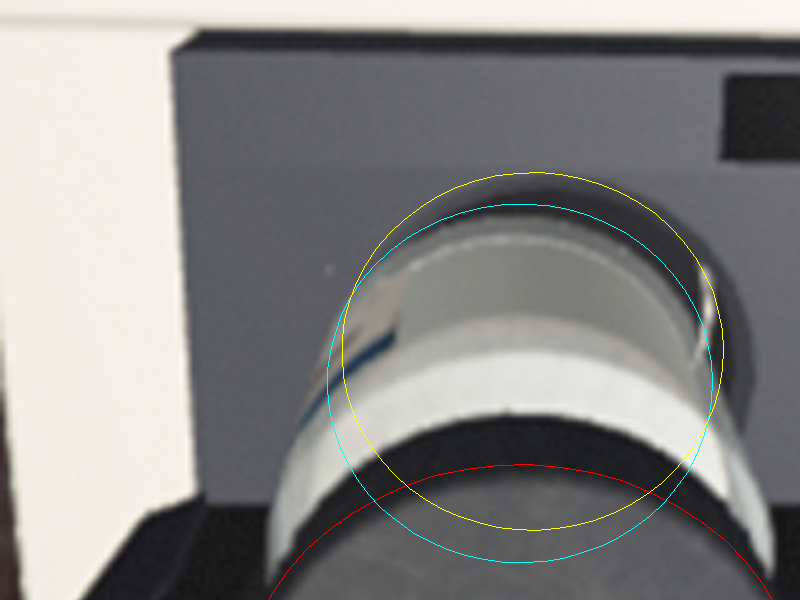

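View pics/k2.png

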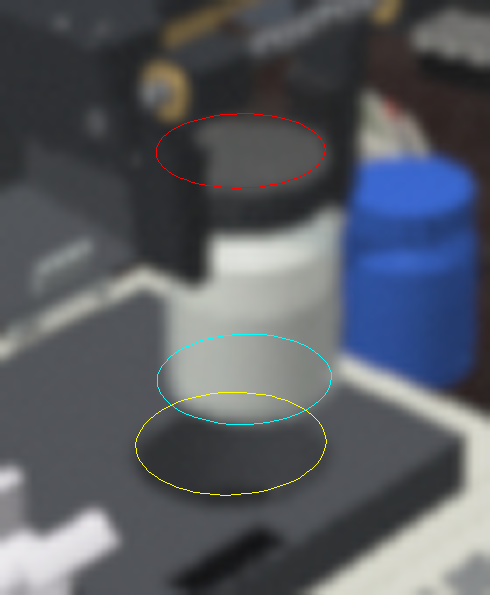

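Held upright. Lowering to just above the rim for a close comparison.

Emit:
arm_command([
  [0.005,0.002,-0.008,0,0,0],
  [0.008,0.004,-0.016,0,0,0],
  [0.008,0.004,-0.016,0,0,0],
])

```text
t: 11.38
eef_pos: [0.5101, 0.0775, 0.1467]
tool_rot: [0.207, 3.132, 0.0]
wrist_force: [-0.2, 0.8, -1.9]
width: 0.0531
```

```bash
cat > ov.py <<'E'
from h import *
import sys
n=sys.argv[1]
s=get_state();e=s["eef_pos"];print(e,s["wrist_force"])
ax=R.from_rotvec(s["tool_rot"]).as_matrix()[:,2]
W=(.508,.0775)
C=lambda c,r,z:[np.array([c[0]+r*np.cos(a),c[1]+r*np.sin(a),z]) for a in np.linspace(0,6.28,60)]
b=e+ax*.053
for cam,(x0,y0,x1,y1),f in(("wrist",(240,150,410,270),4.6),("scene",(250,195,320,265),8)):
    im=vision.capture(cam)
    c=cv2.resize(im[y0:y1,x0:x1,::-1],None,fx=f,fy=f,interpolation=cv2.INTER_CUBIC)
    for pts,col in((C(b[:2],.028,b[2]),(255,255,0)),(C(W,.031,.085),(0,255,255))):
        q=np.array([proj(cam,p) for p in pts]);cv2.polylines(c,[((q-[x0,y0]+.5)*f-.5).astype(int)],True,col,1)
    cv2.imwrite(f"pics/{n}_{cam}.png",c)
E
python3 ov.py l
```

```text
[0.51013833 0.07753464 0.14669086] [-0.24473071  0.75430905 -1.86560582]
```

View pics/l_wrist.png

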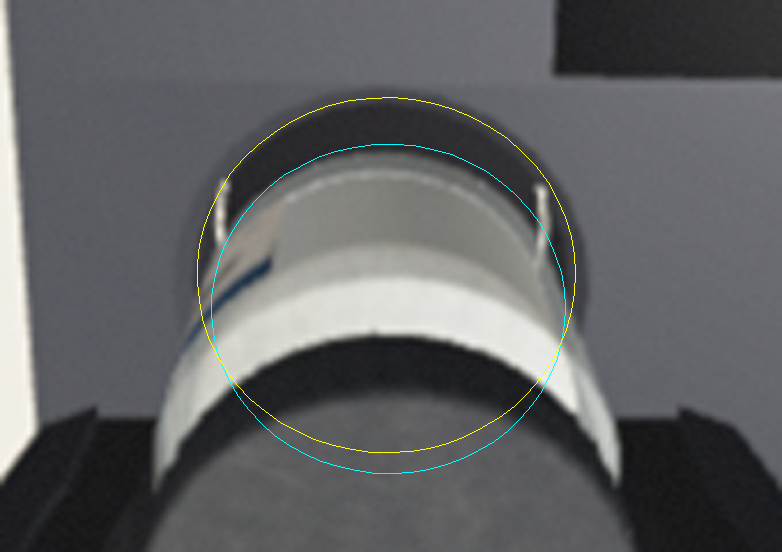

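View pics/l_scene.png

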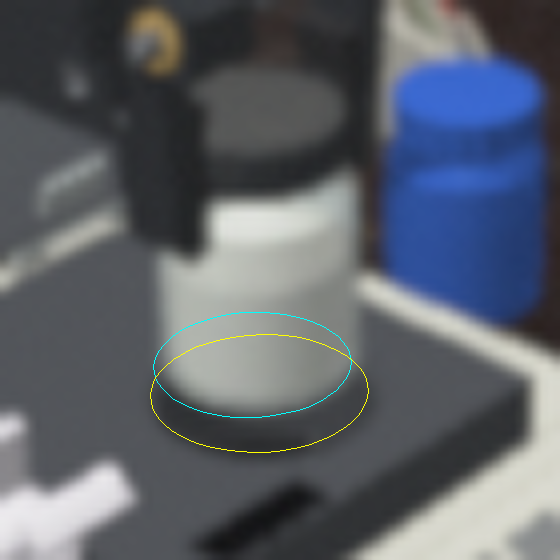

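The wrist view has the jar centred laterally on the rim (388 against 385) and about 2 mm too far back. The scene view has both centred at column 260. I'll lower it with a 2 mm correction forward.

Emit:
arm_command([
  [-0.002,0,-0.004,0,0,0],
  [-0.002,0,-0.01,0,0,0],
  [-0.002,0,-0.016,0,0,0],
  [-0.002,0,-0.02,0,0,0],
])

```text
t: 11.98
eef_pos: [0.508, 0.0775, 0.1266]
tool_rot: [0.206, 3.132, 0.0]
wrist_force: [-0.3, 0.2, -2.4]
width: 0.0531
```

```bash
python3 ov.py m
```

```text
[0.50804552 0.07746802 0.12664594] [-0.25589673  0.15018904 -2.37030699]
```

View pics/m_wrist.png

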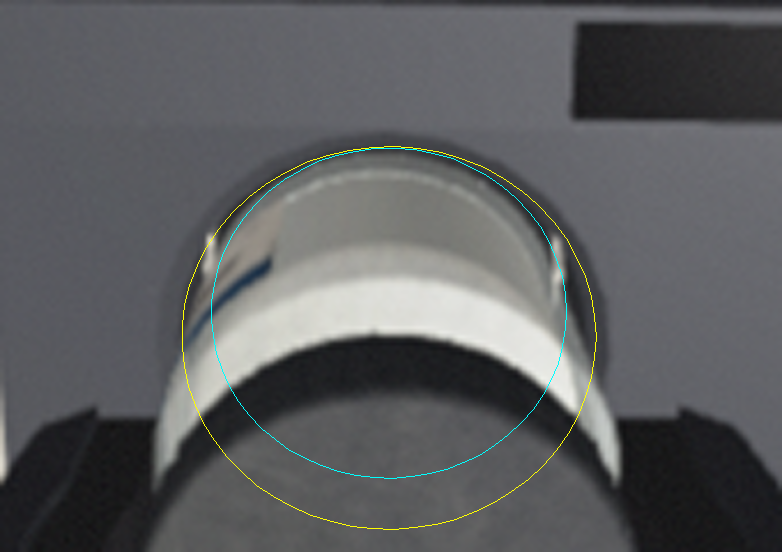

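View pics/m_scene.png

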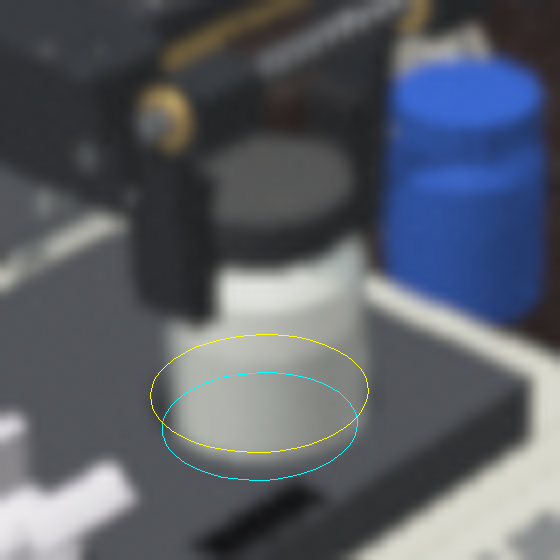

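No contact force, and the underside is 11 mm below the rim, so the jar is in the bore. Continuing to the floor.

Emit:
arm_command([
  [0,0,-0.006,0,0,0],
  [0,0,-0.012,0,0,0],
  [0,0,-0.018,0,0,0],
  [0,0,-0.021,0,0,0],
  [0,0,-0.022,0,0,0],
])

```text
t: 12.7
eef_pos: [0.5076, 0.0774, 0.1042]
tool_rot: [0.206, 3.133, 0.0]
wrist_force: [1.0, -0.4, -2.1]
width: 0.0533
```

Emit:
arm_command([
  [0,0,-0.001,0,0,0],
  [0,0,-0.002,0,0,0],
  [0,0,-0.003,0,0,0],
])

```text
t: 13.08
eef_pos: [0.5085, 0.0773, 0.1028]
tool_rot: [0.206, 3.131, -0.0]
wrist_force: [-3.4, -2.2, 10.4]
width: 0.0535
```

Emit:
arm_command([
  [0,0,0.001,0,0,0],
  [0,0,0.001,0,0,0],
  [0,0,0.001,0,0,0],
  [0,0,0.001,0,0,0],
], grip=0.8)

```text
t: 13.58
eef_pos: [0.5084, 0.0773, 0.1036]
tool_rot: [0.206, 3.132, -0.0]
wrist_force: [-0.6, -0.3, -0.6]
width: 0.0704
```

Emit:
arm_command([
  [0,0,0.02,0,0,0],
  [0,0,0.06,0,0,0],
  [-0.02,0.01,0.12,0,0,0],
  [-0.06,0.03,0.15,0,0,0],
  [-0.1,0.06,0.15,0,0,0],
  [-0.1,0.06,0.15,0,0,0],
])

```text
t: 14.32
eef_pos: [0.4066, 0.1385, 0.2541]
tool_rot: [0.201, 3.131, 0.001]
wrist_force: [0.1, 0.2, 0.1]
width: 0.0707
```

```bash
python3 - <<'E'
from h import *
s=get_state();print(s["eef_pos"],s["wrist_force"],s["width"])
shot("scene","n_scene",(180,180,340,290),5)
shot("top","n_top",(180,140,300,240),6)
shot("wrist","n_wrist")
E
```

```text
[0.4066011  0.13851498 0.25407275] [0.09301162 0.16325715 0.11672633] 0.0706679110403861
```

View pics/n_scene.png

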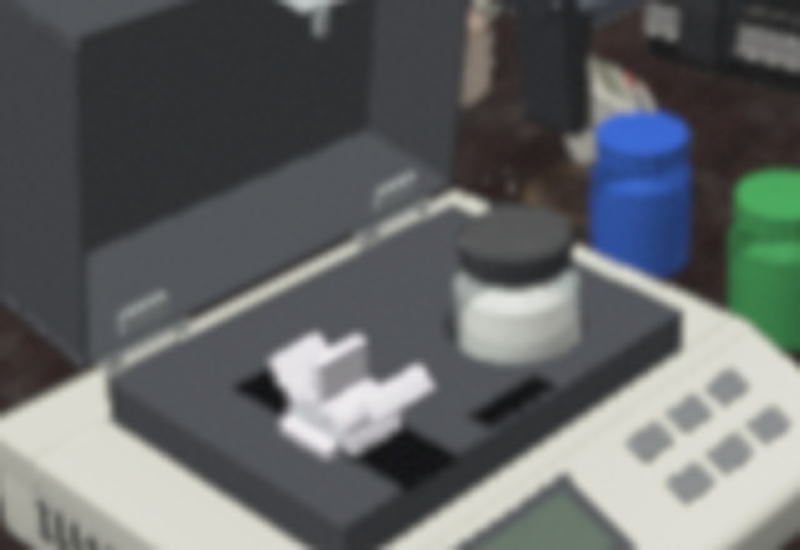

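View pics/n_top.png

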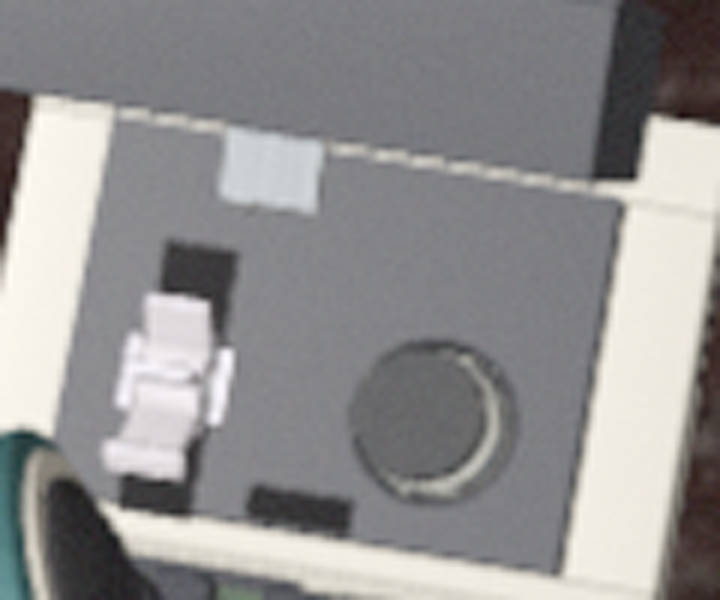

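View pics/n_wrist.png

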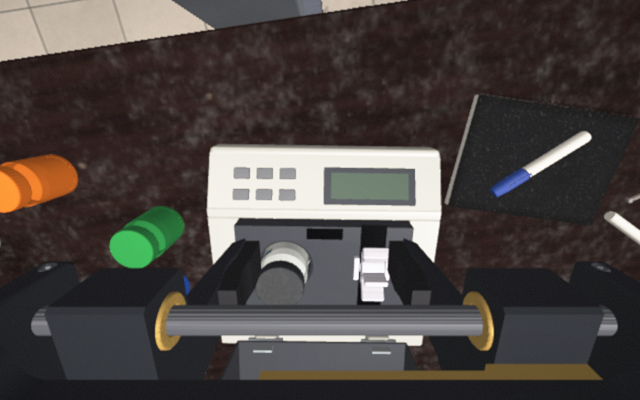

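The jar is seated upright in the well: its cap is level at scene crop (515,240). The index ridge still leans to the front at (410,385). Now the wheel: shut the fingers and come down in front of the ridge.

Emit:
arm_command([
  [0.03,0.03,-0.02,0,0,0],
  [0.05,0.05,-0.06,0,0,0],
  [0.05,0.05,-0.11,0,0,0],
  [0.05,0.05,-0.14,0,0,0],
  [0.05,0.05,-0.148,0,0,0],
  [0.05,0.05,-0.148,0,0,0],
], grip=0)

```text
t: 15.22
eef_pos: [0.4592, 0.1866, 0.1051]
tool_rot: [0.207, 3.132, -0.002]
wrist_force: [0.2, -0.2, 0.5]
width: 0.0126
```

```bash
python3 - <<'E'
from h import *
s=get_state();print(s["eef_pos"],s["wrist_force"],s["width"])
shot("scene","o_scene",(180,170,340,290),5)
shot("wrist","o_wrist",(200,120,480,320),2.8)
E
```

```text
[0.45917855 0.18658326 0.10507328] [ 0.16216512 -0.21326616  0.46618846] 0.012587596681904368
```

View pics/o_scene.png

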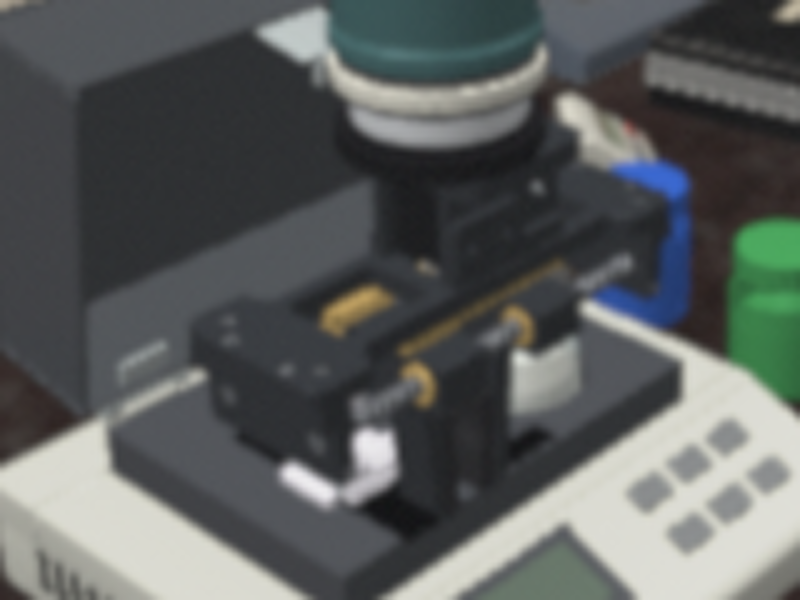

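View pics/o_wrist.png

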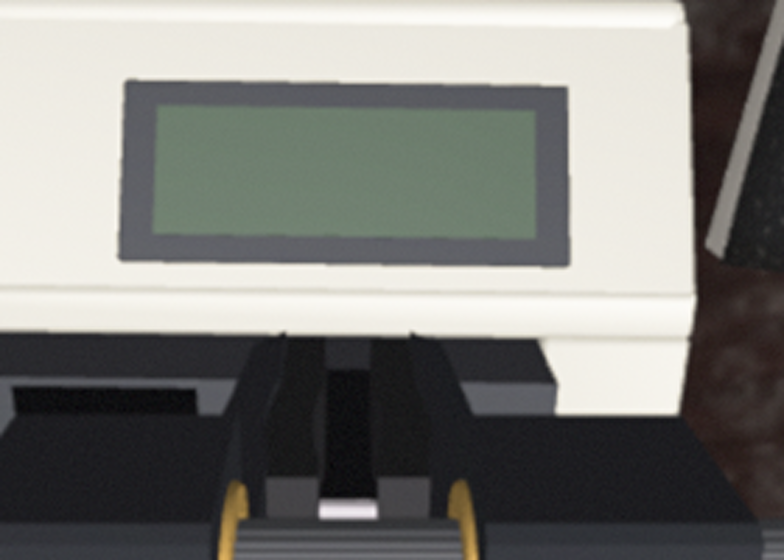

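The index ridge shows between the fingers, centred at wrist crop (348,510). Pushing it back along the case's x axis.

Emit:
arm_command([
  [0.007,-0.001,0,0,0,0],
  [0.014,-0.002,0,0,0,0],
  [0.021,-0.003,0.001,0,0,0],
  [0.027,-0.0036,0.003,0,0,0],
  [0.033,-0.0044,0.006,0,0,0],
  [0.039,-0.005,0.009,0,0,0],
  [0.044,-0.006,0.011,0,0,0],
  [0.044,-0.006,0.011,0,0,0],
])

```text
t: 16.32
eef_pos: [0.5049, 0.1812, 0.1181]
tool_rot: [0.207, 3.128, 0.001]
wrist_force: [0.3, 0.3, -0.1]
width: 0.0005
```

```bash
python3 - <<'E'
from h import *
s=get_state();print(s["eef_pos"],s["wrist_force"],s["width"])
shot("scene","p_scene",(180,170,340,290),5)
E
```

```text
[0.5049383  0.18115399 0.1180887 ] [ 0.32912998  0.27457971 -0.13448987] 0.0005086948435605234
```

View pics/p_scene.png

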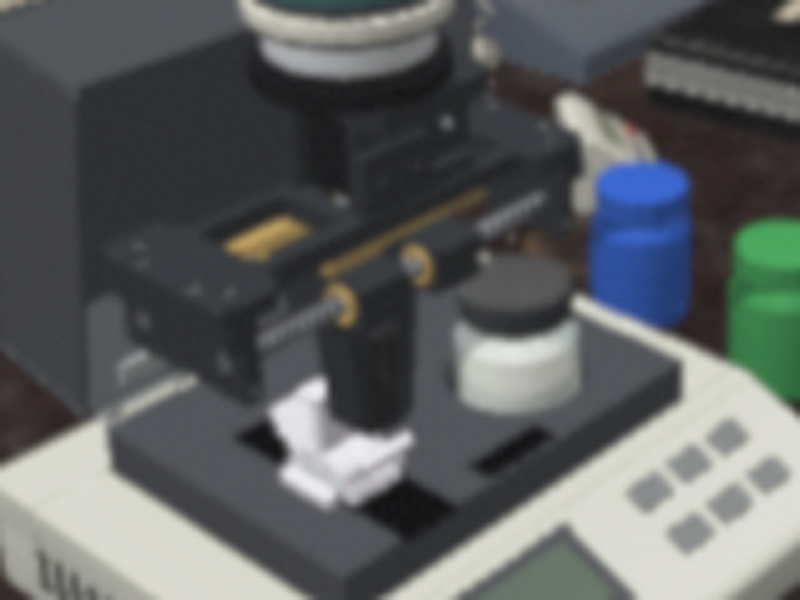

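Emit:
arm_command([
  [-0.004,0,0.012,0,0,0],
  [-0.02,0,0.05,0,0,0],
  [-0.06,-0.01,0.1,0,0,0],
  [-0.1,-0.02,0.14,0,0,0],
  [-0.11,-0.02,0.18,0,0,0],
  [-0.11,-0.02,0.18,0,0,0],
])

```text
t: 17.12
eef_pos: [0.3954, 0.1618, 0.3027]
tool_rot: [0.205, 3.12, 0.006]
wrist_force: [1.2, 0.6, 1.2]
width: 0.0005
```

```bash
python3 - <<'E'
from h import *
s=get_state();print(s["eef_pos"],s["wrist_force"],s["width"])
shot("scene","q_scene",(180,180,340,290),5)
shot("top","q_top",(180,140,300,240),6)
r=R.from_euler('z',-.1346); o=np.array([.5232,.1205,0])
for a in(-.393,0,.393):
    w=r.apply(np.array([-.010,.058,.08])+.05*np.array([np.sin(a),0,np.cos(a)]))+o
    print(a,"top",((proj("top",w)-[180,140])*6).round(),"scene",((proj("scene",w)-[180,180])*5).round())
E
```

```text
[0.39538274 0.16178861 0.30270774] [1.17402987 0.63306284 1.19998305] 0.0004627901338387134
-0.393 top [142. 422.] scene [369. 353.]
0 top [149. 372.] scene [336. 328.]
0.393 top [160. 324.] scene [305. 320.]
```

View pics/q_scene.png

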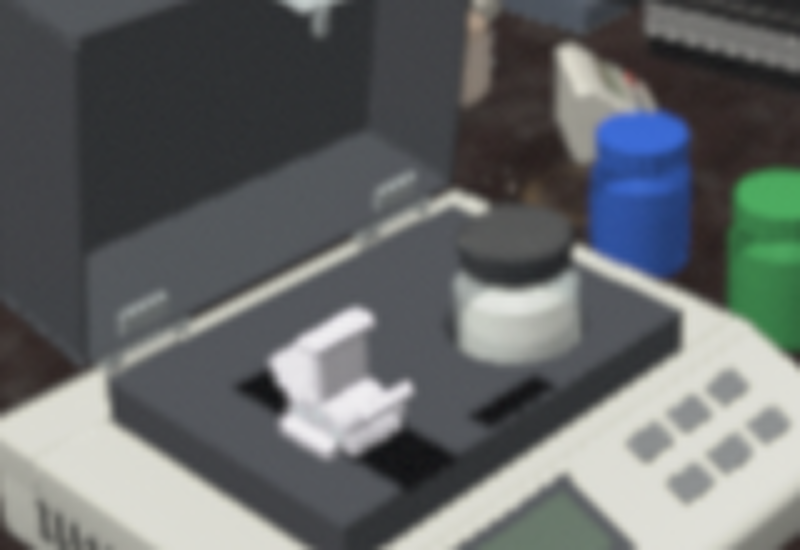

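View pics/q_top.png

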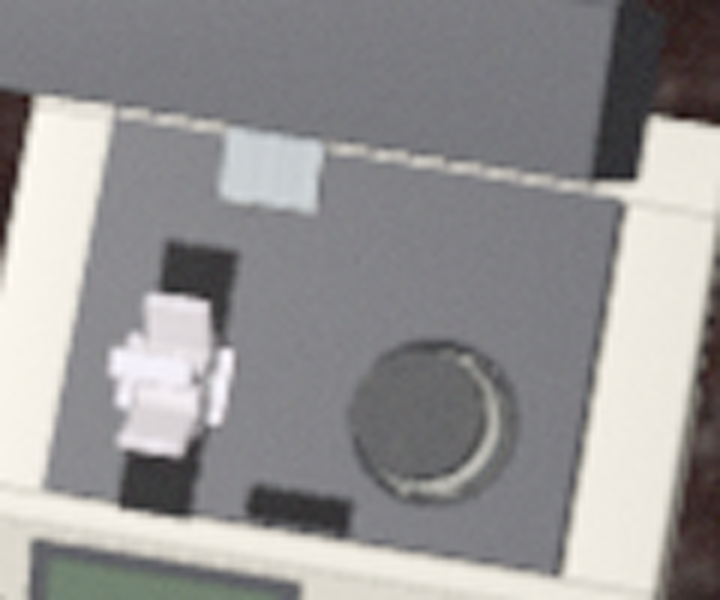

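The index ridge is upright: it sits at scene (338,325) and top (152,370), where I predicted (336,328) and (149,372) for angle 0. Next I go over and behind the open hood.

Emit:
arm_command([
  [0.02,-0.01,0.035,0,0,0],
  [0.07,-0.02,0.045,0,0,0],
  [0.13,-0.03,0.045,0,0,0],
  [0.19,-0.04,0.045,0,0,0],
  [0.25,-0.05,0.045,0,0,0],
  [0.3,-0.06,0.045,0,0,0],
  [0.32,-0.064,0.045,0,0,0],
  [0.32,-0.064,0.045,0,0,0],
])

```text
t: 18.23
eef_pos: [0.7148, 0.0964, 0.3388]
tool_rot: [0.208, 3.133, -0.0]
wrist_force: [-0.5, 1.0, 0.2]
width: 0.0005
```

```bash
python3 - <<'E'
from h import *
s=get_state();print(s["eef_pos"],s["wrist_force"],s["tool_rot"])
shot("scene","r_scene",(100,60,420,300),2.4)
shot("top","r_top",(160,20,400,200),3)
r=R.from_euler('z',-.1346); o=np.array([.5232,.1205,0])
for th in(1.4,1.2,1.0,.8,.6,.4,.2,.1,0,-.03,-.06):
    a=np.radians(158.13)-th; p=np.array([.105+.1638*np.cos(a),0,.085+.1638*np.sin(a)]); print(th,(r.apply(p)+o).round(4))
E
```

```text
[0.71476384 0.09643605 0.33879062] [-0.47306328  1.02847815  0.20789949] [ 2.08211856e-01  3.13326660e+00 -1.57710933e-04]
1.4 [0.6612 0.1018 0.2452]
1.2 [0.629  0.1062 0.2488]
1.0 [0.5967 0.1105 0.2459]
0.8 [0.5657 0.1147 0.2366]
0.6 [0.5371 0.1186 0.2212]
0.4 [0.5121 0.122  0.2004]
0.2 [0.4916 0.1248 0.175 ]
0.1 [0.4834 0.1259 0.1609]
0 [0.4766 0.1268 0.146 ]
-0.03 [0.4749 0.127  0.1414]
-0.06 [0.4733 0.1273 0.1368]
```

View pics/r_scene.png

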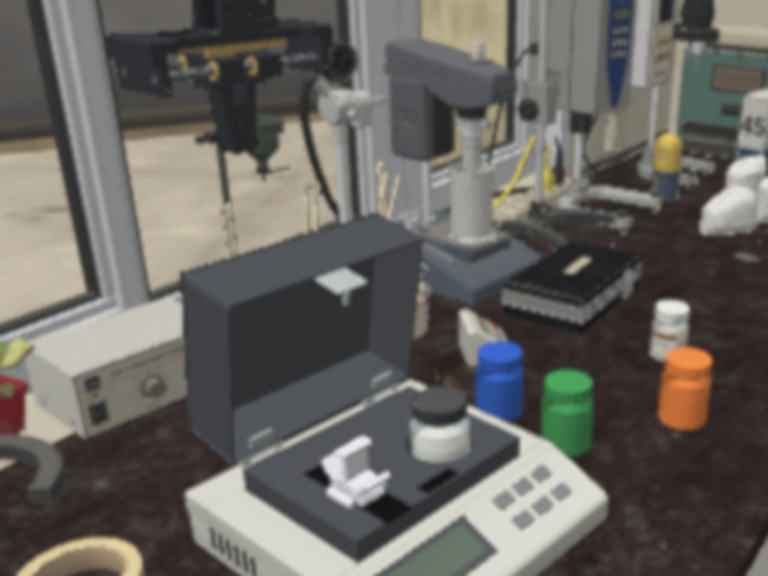

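View pics/r_top.png

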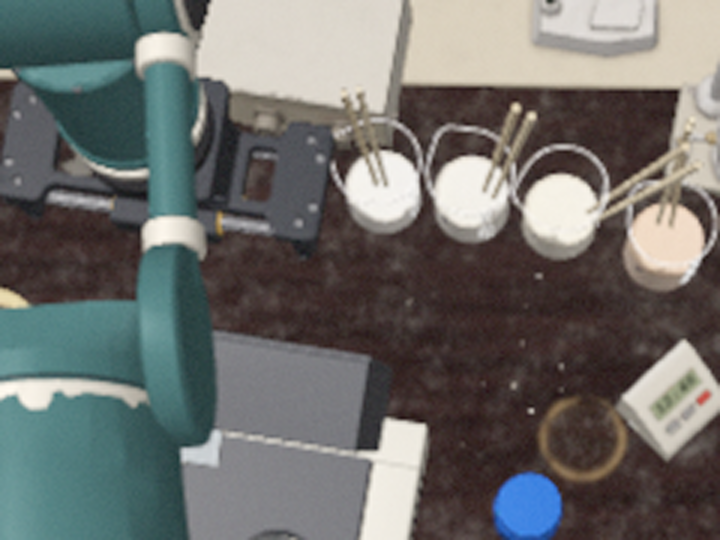

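The gripper is behind the hood and clear of the reed bottles. I'll descend and then push it forward along the pad's arc.

Emit:
arm_command([
  [0,0,-0.03,0,0,0],
  [0,0,-0.07,0,0,0],
  [0,0,-0.092,0,0,0],
  [-0.02,0.003,-0.092,0,0,0],
  [-0.032,0.004,-0.092,0,0,0],
  [-0.042,0.006,-0.092,0,0,0],
])

```text
t: 19.08
eef_pos: [0.6713, 0.1034, 0.2502]
tool_rot: [0.206, 3.129, 0.001]
wrist_force: [5.2, -2.5, -0.8]
width: 0.0002
```

Emit:
arm_command([
  [-0.017,0.002,0,0,0,0],
  [-0.033,0.004,-0.001,0,0,0],
  [-0.05,0.007,-0.002,0,0,0],
  [-0.066,0.009,-0.005,0,0,0],
  [-0.082,0.011,-0.009,0,0,0],
  [-0.097,0.013,-0.014,0,0,0],
  [-0.112,0.015,-0.021,0,0,0],
  [-0.127,0.017,-0.029,0,0,0],
  [-0.14,0.018,-0.038,0,0,0],
  [-0.153,0.02,-0.049,0,0,0],
  [-0.165,0.021,-0.061,0,0,0],
  [-0.176,0.022,-0.074,0,0,0],
])

```text
t: 20.58
eef_pos: [0.4944, 0.1253, 0.1752]
tool_rot: [0.206, 3.129, 0.001]
wrist_force: [2.0, -0.1, 1.7]
width: 0.0005
```

```bash
python3 - <<'E'
from h import *
s=get_state();print(s["eef_pos"],s["wrist_force"],s["tool_rot"])
shot("scene","s_scene",(100,60,420,300),2.4)
E
```

```text
[0.49441087 0.12532241 0.17519754] [ 1.98567694 -0.07326018  1.74694916] [2.06039297e-01 3.12947184e+00 7.81922981e-04]
```

View pics/s_scene.png

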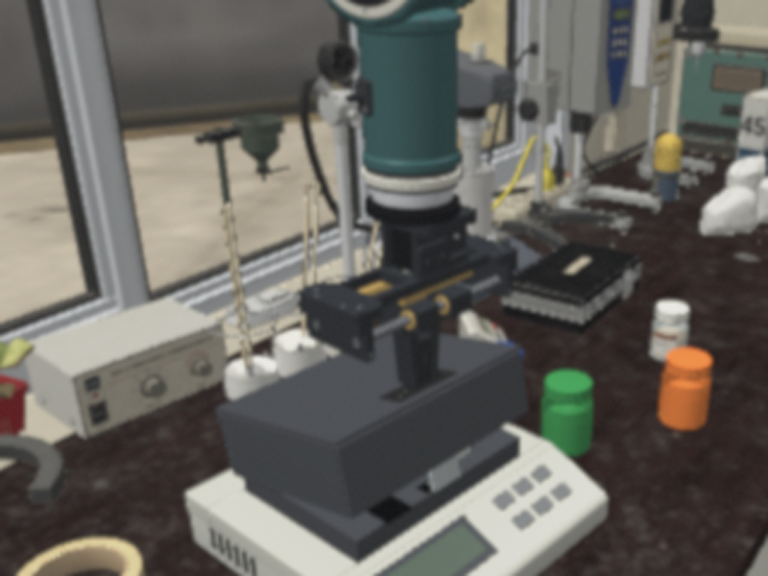

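The hood is down to about 0.2 rad with the tips on the pad at (410,385). Pressing it home.

Emit:
arm_command([
  [-0.009,0.001,-0.014,0,0,0],
  [-0.015,0.0015,-0.026,0,0,0],
  [-0.019,0.0017,-0.033,0,0,0],
  [-0.02,0.0018,-0.037,0,0,0],
  [-0.02,0.0018,-0.039,0,0,0],
  [-0.02,0.0018,-0.039,0,0,0],
])

```text
t: 21.38
eef_pos: [0.471, 0.1269, 0.1358]
tool_rot: [-0.206, -3.133, 0.001]
wrist_force: [-6.7, -1.6, 17.4]
width: 0.0008
```

The force is 17 N at z = 0.136, so the hood is at its stop. Releasing straight up, then retreating.

Emit:
arm_command([
  [0,0,0.005,0,0,0],
  [0,0,0.012,0,0,0],
  [0,0,0.025,0,0,0],
  [0,0,0.06,0,0,0],
  [-0.05,-0.01,0.12,0,0,0],
  [-0.09,-0.03,0.17,0,0,0],
  [-0.09,-0.03,0.17,0,0,0],
  [-0.09,-0.03,0.17,0,0,0],
])

```text
t: 22.38
eef_pos: [0.381, 0.0969, 0.3075]
tool_rot: [0.207, 3.133, 0.0]
wrist_force: [0.6, 1.6, -0.1]
width: 0.0002
```

```bash
python3 - <<'E'
from h import *
s=get_state();print(s["t"],s["eef_pos"],s["wrist_force"])
shot("scene","t_scene",(100,60,420,300),2.4)
shot("top","t_top",(160,100,480,300),2.4)
for n,z in(("timer",0),("small_jar_center",.036)):
  for k in vision.mark_of("top",n)[:1]: print(n,k["xy"],k["confidence"],at_z("top",k["xy"],z).round(4))
E
```

```text
22.375 [0.38097148 0.0968656  0.30752702] [ 0.61044863  1.64137322 -0.07263406]
timer [380.9, 158.0] 0.64 [ 0.6558 -0.2401  0.    ]
small_jar_center [436.1, 237.9] 0.65 [ 0.4511 -0.3738  0.036 ]
```

View pics/t_scene.png

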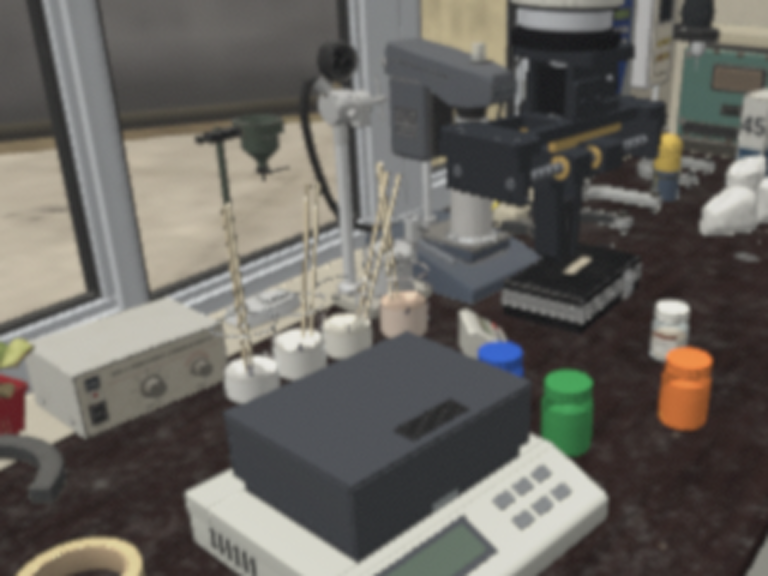

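View pics/t_top.png

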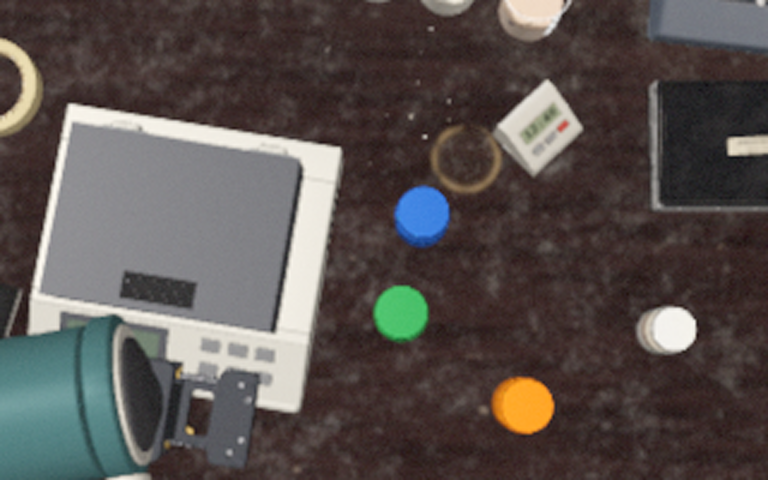

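Emit:
arm_command([
  [0,0,0,0,0,0],
  [0,0,0,0,0,0],
  [0,0,0,0,0,0],
  [0,0,0,0,0,0],
  [0,0,0,0,0,0],
  [0,0,0,0,0,0],
])

```text
t: 23.32
eef_pos: [0.3806, 0.097, 0.3043]
tool_rot: [-0.206, -3.13, 0.002]
wrist_force: [-0.4, -0.0, -0.3]
width: 0.0008
```

```bash
python3 - <<'E'
from h import *
a=cv2.imread("pics/a_scene.png");b=vision.capture("scene")[:,:,::-1]
d=cv2.absdiff(a,b).max(2)
print("mean diff hood/case region",d[200:350,175:330].mean(), (d[200:350,175:330]>25).sum())
a=cv2.imread("pics/a_top.png");b=vision.capture("top")[:,:,::-1];d=cv2.absdiff(a,b).max(2)
for n,(x0,y0,x1,y1) in dict(hood=(180,150,300,235),timer=(360,130,410,180),small=(420,215,460,260),blue=(320,170,350,205),green=(310,212,342,248),orange=(360,250,395,285)).items(): print(n,d[y0:y1,x0:x1].mean().round(2),(d[y0:y1,x0:x1]>25).sum())
E
```

```text
mean diff hood/case region 2.077505376344086 0
hood 2.79 66
timer 3.32 0
small 3.85 0
blue 3.78 0
green 3.64 0
orange 4.25 0
```

```bash
python3 -c "
from bench import order;print(order.close_job())"
```

```text
the job is handed in; nothing more can be done
None
```

I loaded the larger jar into the photometer and handed the job in at about 23 s; the hand-in gives no verdict.

1. **Hood opened:** one press on the pad released the catch and the hood sprang fully open.
2. **Jar loaded:** I gripped the clear, black-capped jar by its cap and lowered it upright to the well floor. I released it only after feeling contact, about 10 N.
3. **Wheel turned:** the index ridge started leaning 45° to the front, so I rolled the wheel back one detent.
4. **Hood closed:** I pushed the hood down from behind, then pressed it to its stop at about 17 N and let go.

**Last checks:**
- **Before closing:** the jar sat upright in the well. The index ridge was within a few pixels (of a 5–6× enlarged crop) of its upright position in both camera views.
- **About 1.5 s after release:** the hood was still shut. The scene camera showed no difference from the starting picture around the photometer.
- **Bystanders:** the top view showed no change at the timer, small jar or coloured look-alikes. The network's timer and small-jar marks moved by 5 to 9 mm between pictures, which I put down to its noise.
- **Not fully explained:** 66 pixels differed in the top-view hood area. I took this to be the arm being in the picture, but did not check it.
- **Not seen:** the jar and wheel could not be looked at again once the hood was shut.

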